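# Set up the small chocolate warmer and take off its transport cover

## Task

First seat the empty pot fully down on the chocolate warmer, its two ear holes over the two pegs, and let go of it. Then take the nested pair of lids together by the inner lid's tall knob, lower it gently onto the pot until the inner lid sits home in the mouth, and let go. Last, grip the outer lid alone by its collar, lift it straight off without disturbing the inner lid, and finish still holding it level in the gripper about 12 cm above where it sat; leave the other things on the bench alone.

Things in the scene. Friction and masses are not known exactly. Their poses are not given: they have to be found in the camera images.
- warmer_top (a point): Warmer base, a fixed low white box 130 mm (its x) by 150 mm (its y), dark hotplate 40 mm above the bench. Point: centre of the hotplate's top surface, half-way between two upright steel pegs (8 mm diameter, 15 mm tall, top 5 mm tapering to 3 mm) standing 45 mm either side of it along its y axis. z up. Its place and yaw vary.
- pot_mid (a point): Empty steel pot, 85 mm tall, standing on the bench. Round straight wall, 56 mm outside, 48 mm inside, open top; grip it from above across the wall along its x axis, in the upper half. Same after a half turn. Point: on its axis, half-way up (42.5 mm above its underside, 42.5 mm below its rim); z up. Seated, it is 42.5 mm above warmer_top.
- inner_knob (a point): Centre of the inner lid's upright black knob, 16 mm in diameter, 26 mm tall, on a 10 mm stem; z up. 61 mm above the underside of the lid's plug, 51 mm above the underside of its rim. The knob stands out through the outer lid's collar (knob foot 6 mm, knob top 32 mm above the collar's top); lifting it lifts both lids. Home on the pot, this point is 93.5 mm above pot_mid.
- outer_collar (a point): Centre of the outer lid's upright round steel collar: outside diameter 34 mm, inside 25 mm, 24 mm tall, open at the top. Point on the axis, 12 mm below the collar's top and 12 mm above the flat ring round it; z up. Nested, it is 31 mm below inner_knob. Grip the outer lid across the collar.
- pot: The same pot, 0.25 to 0.45 kg; origin on its axis at its underside. Black foot plate 8 mm thick, 44 mm along its x by 116 mm along its y: its two ears stick out along y, each with a 12 mm through hole 45 mm from the pot's axis.
- inner: Inner steel lid, round, 0.12 kg; origin on its axis at the underside of its plug. Plug 43 mm in diameter, 10 mm deep, goes into the pot's mouth; the rim above it, 54 mm in diameter, 4 mm thick, rests on the pot's rim; then a tapered boss, stem and knob. It starts on the bench standing on its plug, under the outer lid.
- outer: Outer lid (transport cover), 0.12 to 0.18 kg; origin on its axis at the underside of its flat steel ring, 70 mm in diameter, 4 mm thick. A skirt (inside diameter 66 mm) hangs 11 mm below that underside, loosely round the pot; the collar stands in the middle. It lies loose on the inner lid's rim, whose stem and knob pass through the collar.
- warmer: The warmer base; origin on the bench under its centre.
- mould: Bystander: clear chocolate mould with dark pieces, 100 x 190 x 14 mm, flat beyond the work; origin centre of its underside.
- bowl: Bystander: steel bowl, 110 mm across, 50 mm tall; origin centre of its underside.
- jar: Bystander: amber glass jar, 64 mm across, 90 mm tall; origin centre of its underside.
Mind the look-alikes: they are no part of the job. Leave any orange or red look-alike of the outer alone. Leave any brown look-alike of the warmer alone.

How it is judged (in metres and radians):
On the way, in this order (a step that is already met when the one before it is completed fails the run):
1. the pot sits fully down over both pegs of the warmer and is released (z of pot_mid in the frame of warmer_top between 0.0395 and 0.0455 m and horizontal distance between pot_mid and warmer_top below 0.005 m and angle between the y axis of pot_mid and the y axis of warmer_top, either way round below 0.1 rad and angle between pot_mid's own z axis and vertical below 0.05 rad and contact force between the fingers and pot below 0.3 N), for 0.2 s.
2. both lids, still nested, sit home on the seated pot and the knob is released (z of pot_mid in the frame of warmer_top between 0.0395 and 0.0455 m and horizontal distance between pot_mid and warmer_top below 0.005 m and angle between the y axis of pot_mid and the y axis of warmer_top, either way round below 0.1 rad and angle between pot_mid's own z axis and vertical below 0.05 rad and z of inner_knob in the frame of pot_mid between 0.0895 and 0.0965 m and horizontal distance between inner_knob and pot_mid below 0.008 m and angle between inner_knob's own z axis and vertical below 0.08 rad and z of outer_collar in the frame of inner_knob between -0.035 and -0.027 m and angle between outer_collar's own z axis and vertical below 0.1 rad and contact force between the fingers and inner below 0.3 N), for 0.2 s.
At the end, for the whole second after the job is handed in: Pot seated on the warmer (5 mm sideways, 3 mm in height, 0.1 rad yaw), inner lid home in it (8 mm sideways, 4 mm in height, level) and untouched; the gripper holds the outer lid still, within 0.25 rad of level, at least 80 mm above where it sat, resting on nothing else (z of pot_mid in the frame of warmer_top between 0.0395 and 0.0455 m and horizontal distance between pot_mid and warmer_top below 0.005 m and angle between the y axis of pot_mid and the y axis of warmer_top, either way round below 0.1 rad and angle between pot_mid's own z axis and vertical below 0.05 rad and z of inner_knob in the frame of pot_mid between 0.0895 and 0.0965 m and horizontal distance between inner_knob and pot_mid below 0.008 m and angle between inner_knob's own z axis and vertical below 0.08 rad and z of outer_collar in the frame of inner_knob above 0.049 m and angle between outer_collar's own z axis and vertical below 0.25 rad and contact force between the fingers and outer above 1 N and contact force between each of outer, the arm and inner below 0.05 N and contact force between outer and pot below 0.05 N and contact force between outer and warmer below 0.05 N and linear speed of outer below 0.03 m/s); the arm keeps its last pose, push and grip.
It fails at once if the outer lid is parted from the inner lid while the inner lid is not home on the pot, or the inner lid is disturbed after the outer is off (z of outer_collar in the frame of inner_knob above -0.016 m and not (z of inner_knob in the frame of pot_mid between 0.0895 and 0.0965 m and horizontal distance between inner_knob and pot_mid below 0.008 m and angle between inner_knob's own z axis and vertical below 0.08 rad)).
It fails at once if the pot or the inner lid is tipped by more than 0.4 rad (angle between any of pot_mid, inner_knob's own z axis and vertical above 0.4 rad).
It fails at once if the lids are dropped or rammed onto the pot (over 45 N), or the pot onto the warmer (over 60 N) (contact force between any of inner, outer and pot above 45 N or contact force between pot and warmer above 60 N).
It fails at once if a bystander is moved by more than 25 mm (distance of any of mould, bowl, jar from where it was at the start of the episode above 0.025 m).
It also fails if it takes over 61 s, if anything falls off the work surface, if the arm or the gripper's body presses on something with over 40 N, if the wrist force passes 120 N, or if a joint passes its speed limit or range.

## Robot

A 7-joint arm with a two-finger parallel gripper is mounted at the origin on the work surface. World frame = base frame: x ahead of the robot, y to its left, z up, the work surface at z = 0. Lengths are in m, angles in degrees, forces in N, time in s.
With the tool pointing down it reaches from about 0.425 to 0.875 m from the base axis. Payload 4.7 kg.
Tool frame: the origin (TCP) lies on the centre line of the jaws, within the pads' length; the fingertips stand 25 mm ahead of it and the grasp point (between the pads) lies 6 mm ahead of it; z points along the fingers, y is the direction in which the jaws open and shut (so a half turn about z gives the same grasp; the last joint's range is limited). The gripper opens to 87 mm and grips with 3 to 60 N. Pads are 19 mm wide; open, the fingers measure 117 mm over their backs; the gripper's body (75 mm by 190 mm) begins 51 mm behind the grasp point.
Start: joints at [-63.134, 18.392, -4.016, 83.108, 1.295, 78.541, -3.26], TCP at [0.286, 0.584, 0.248] pointing down, gripper open.
Joint ranges: [-163.93, 163.93], [-17.29, 119.83], [-79.2, 71.16], [3.27, 140.29], [-89.18, 269.18], [5.43, 117.66], [-154.24, 154.24]. Speed limits (degrees/s): [147.25, 147.25, 180, 180, 180, 180, 180].

## Interface

Orientations are given as [roll, pitch, yaw] about the fixed x, y, z axes, in that order (R = Rz(yaw) Ry(pitch) Rx(roll)).
In Python, from cell import env gives the robot as it stands.
- The arm moves only by the shell command python3 -m creep 'ROWS' [OPENING] [FORCE]. ROWS is JSON, a list of rows, each an object of numbers: "tx", "ty", "tz": the shift along the tool's x, y, z in m; "rx", "ry", "rz": the turn, a rotation vector about the tool's x, y, z in degrees. In form: [{"tx": .., "ty": .., "tz": .., "rx": .., "ry": .., "rz": ..}, ...]. A call has 1 to 20 rows; each row shifts and turns the commanded pose from where the row before left it, along the tool's axes as they then stand; what a row does not reach is not made up. A row lasts 1/8 s, in which the tool goes at most 62.5 mm and 10.7 degrees, less where a joint would pass 70% of its speed; a pose out of reach is approached as far as the arm can. A call is refused whole if a number of a shift passes 0.0625 or a number of a turn 10.7, either way. A call with a gripper value outside its range is refused whole. OPENING is the finger opening in m, from 0 to 0.087, set as the call begins (- or left out, the last holds). The fingers move at their own pace and stop on an object; FORCE is the grip in N (left out, the last holds). Time passes only in rows, so rows that do not move let the fingers close. It gives the time, the measured TCP pose, the force and the opening at its end, in the units of the state.
- env.get_obs(): the state, without advancing time (a new reading comes with each control period).
- env.read_camera(name): name is "scene" or "side" or "wrist"; returns a dict with "pixels" (420x560x3 uint8, red, green, blue), "intrinsics" (3x3 intrinsics, pixels), "D" ([k1, k2, p1, p2, k3] as OpenCV has them; the pictures are not rectified), "R" (3x3) and "t" (3): a world point X has camera coordinates R X + t. Camera axes: x right, y down, z forward; pixel columns grow to the right and rows downward; lengths in m; the calibration is good to about 2 mm. A picture is of the moment at which its call begins. There is no depth.
- env.sign_off(): hands the job in, once; it reports no verdict.
The state is a dict: "time_s": time; "qpos": joint angles; "joint_velocities": joint speeds; "effort": joint torques, N m; "tool_pos": TCP position; "tool_rot": TCP orientation; "force": force on the tool from outside, world axes, zero at the start; "wrist_torque": the same for the moment, N m; "grip_width": finger opening in m.
Only numpy, scipy, OpenCV 4.12 (cv2) and the standard library are available. Lean on these libraries where they do the work, as an engineer would, in place of code of your own. Each camera call takes 0.05 s, during which the arm holds its last target.

## Working session

There is one attempt and no reset: what is moved stays moved. The work goes in short steps, Python scripts to look and compute and a shell command to move; the robot and the scene stay as the last step left them, time stands still between calls to the robot, and variables do not carry over. Pictures are saved under pics/ and viewed, and the job is handed in when it is done.

```bash
ls; mkdir -p pics; python3 - <<'E'
from cell import env
import cv2,numpy as np
o=env.get_obs();print(o)
for n in ["scene","side","wrist"]:
    c=env.read_camera(n);cv2.imwrite(f"pics/{n}0.png",c["pixels"][:,:,::-1]);print(n,c["intrinsics"].tolist(),c["D"],c["R"].round(3).tolist(),c["t"])
E
```

```text
pics
{'time_s': 0.0, 'qpos': array([-63.13546484,  18.43900398,  -4.01382645,  83.17555269,
         1.29392292,  78.53956358,  -3.25929261]), 'joint_velocities': array([-0.05619834,  0.05688987, -0.06686381,  0.01175665, -0.06029914,
        0.01652547,  0.01249042]), 'effort': array([-3.26251495e-06, -4.91284096e+01, -4.03846046e-01, -3.12526739e+01,
       -6.39551715e-02,  4.41391964e-02,  1.67522103e-04]), 'tool_pos': array([0.28535156, 0.5834543 , 0.24645615]), 'tool_rot': array([-1.79891055e+02,  5.21294650e-03,  1.53944108e+02]), 'force': array([ 0.71822709, -0.80522525,  0.56174847]), 'wrist_torque': array([ 0.00199967, -0.00671065, -0.0757909 ]), 'grip_width': 0.08683131630440916}
scene [[474.36501704718154, 0.0, 279.7580758414828], [0.0, 474.36501704718154, 207.26484506284237], [0.0, 0.0, 1.0]] [-0.08928665  0.          0.          0.          0.        ] [[0.522, 0.853, 0.013], [0.655, -0.392, -0.646], [-0.546, 0.346, -0.763]] [-0.29488253 -0.31488723  1.62658899]
side [[468.66398499504726, 0.0, 271.7665494289678], [0.0, 468.66398499504726, 214.72980278247027], [0.0, 0.0, 1.0]] [0.02181834 0.         0.         0.         0.        ] [[0.966, -0.257, -0.004], [-0.162, -0.596, -0.786], [0.2, 0.761, -0.618]] [-0.52978208  0.16057569  1.01712614]
wrist [[309.8960332864003, 0.0, 276.57804849927373], [0.0, 309.8960332864003, 212.6594856227932], [0.0, 0.0, 1.0]] [-0.01656695  0.          0.          0.          0.        ] [[0.439, 0.899, -0.002], [0.866, -0.422, 0.27], [0.241, -0.12, -0.963]] [-0.64910005 -0.03346514  0.38952829]
```

View pics/scene0.png

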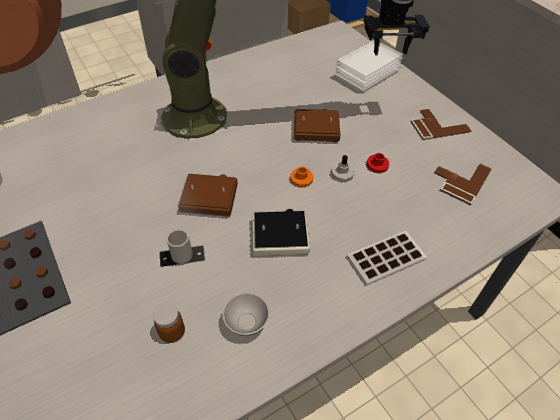

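View pics/side0.png

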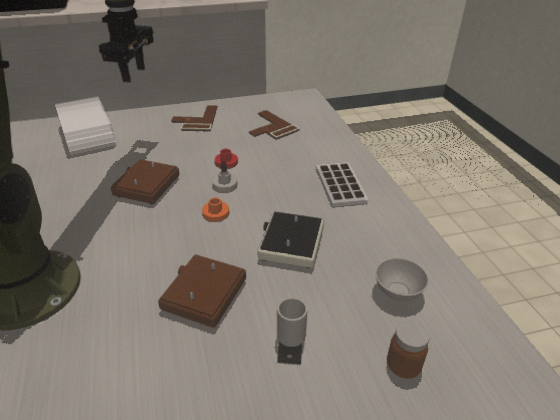

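View pics/wrist0.png

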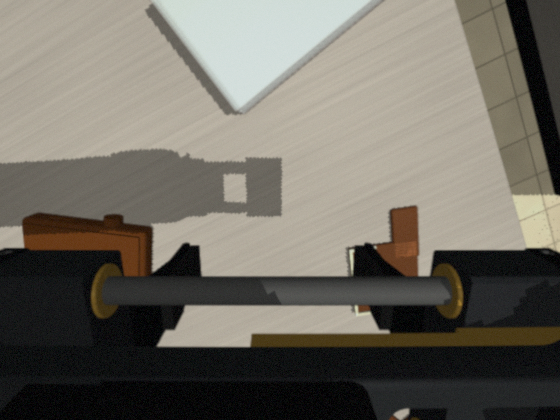

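Scene-view candidates:
- **Warmer:** white box with black plate at (280,232). The brown ones at (208,194) and (317,124) are look-alikes.
- **Lids:** steel with black knob at (343,168). The orange one at (302,176) and the red one at (378,162) are look-alikes.
- **Pot:** only one, at (180,248).

In the side view the chosen things are at (292,240), (225,178) and (291,325). The wrist view shows none of them. Next I take close crops.

```bash
python3 - <<'E'
import cv2,numpy as np
s=cv2.imread("pics/scene0.png");d=cv2.imread("pics/side0.png")
def cr(im,x,y,w,h,k): return cv2.resize(im[y:y+h,x:x+w],(w*k,h*k),interpolation=cv2.INTER_CUBIC)
a=cr(s,150,220,66,50,6);b=cr(s,320,145,66,50,6)
c=cr(d,262,290,66,90,4); 
cv2.imwrite("pics/c1.png",np.hstack([a,b]))
cv2.imwrite("pics/c2.png",cr(s,240,200,80,60,8))
cv2.imwrite("pics/c3.png",np.hstack([cr(d,250,205,90,80,4),cr(d,200,140,40,80,4),c[:320]]))
E
```

```text
(no output)
```

View pics/c1.png

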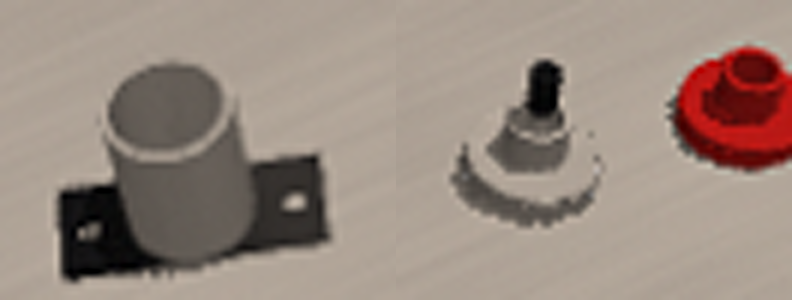

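View pics/c2.png

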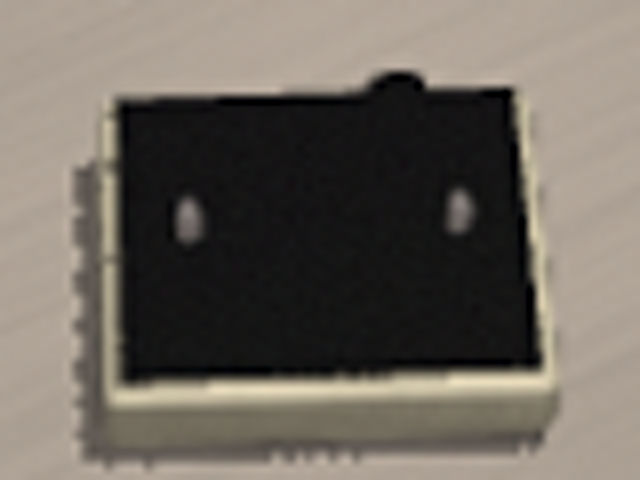

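View pics/c3.png

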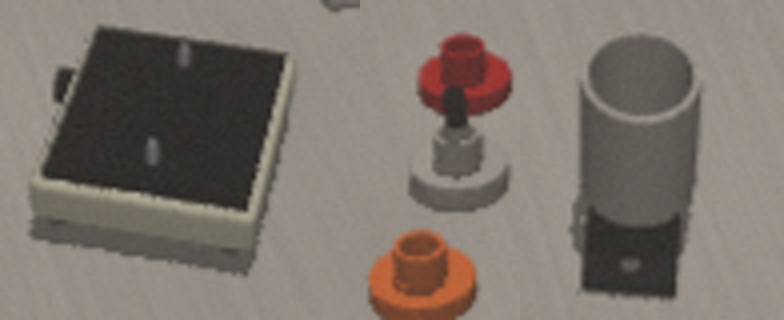

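The crops confirm the choices: two pegs with the knob stub at the warmer's edge, a steel ring with a black knob, and a pot with an ear hole on each side. Now the measurement.

```bash
cat > h.py <<'E'
import numpy as np,cv2
from cell import env
def ray(c,uv):
    K=c["intrinsics"];n=cv2.undistortPoints(np.array([[uv]],float),K,np.array(c["D"])).ravel()
    R=c["R"];return -R.T@c["t"], R.T@np.array([n[0],n[1],1.])
def plane(c,uv,z):
    o,d=ray(c,uv);return o+d*(z-o[2])/d[2]
def tri(c1,p1,c2,p2):
    a,u=ray(c1,p1);b,v=ray(c2,p2);u=u/np.linalg.norm(u);v=v/np.linalg.norm(v)
    s=np.linalg.lstsq(np.c_[u,-v],b-a,rcond=None)[0];P=a+s[0]*u;Q=b+s[1]*v
    return (P+Q)/2,np.linalg.norm(P-Q)
def proj(c,X):
    return cv2.projectPoints(np.array([X],float),cv2.Rodrigues(c["R"])[0],np.array(c["t"],float),c["intrinsics"],np.array(c["D"]))[0].ravel()
def tool():
    o=env.get_obs();from scipy.spatial.transform import Rotation as T
    return o,T.from_euler('xyz',o["tool_rot"],degrees=True).as_matrix()
E
python3 - <<'E'
from h import *
import numpy as np
S=env.read_camera("scene");D=env.read_camera("side")
def f(ox,oy,k,x,y,o=0): return (ox+(x-o+.5)/k-.5, oy+(y+.5)/k-.5)
P={ 'pegL':(f(240,200,8,190,219),f(250,205,4,152,151),.0475),
 'pegR':(f(240,200,8,460,211),f(250,205,4,185,55),.0475),
 'rim':(f(150,220,6,171,113),f(262,290,4,640,79,520),.085),
 'knob':(f(320,145,6,545,88,396),f(200,140,4,455,106,360),.061),
 'collartop':(f(320,145,6,536,119,396),f(200,140,4,458,137,360),.042),
 'holeL':(f(150,220,6,89,231),f(262,290,4,630,265,520),.004)}
for k,(a,b,z) in P.items():
    t,e=tri(S,a,D,b);print(k,t.round(4),round(e,4),plane(S,a,z).round(4),plane(D,b,z).round(4))
hL=plane(S,f(150,220,6,89,231),.004);hR=plane(S,f(150,220,6,294,202),.004);print('holes',hL,hR,(hL+hR)/2,np.linalg.norm(hL-hR),np.degrees(np.arctan2(*(hR-hL)[1::-1])))
# mask moments
for n,c,box in [("scene",S,(335,150,20,20)),("side",D,(215,155,20,20))]:
    x,y,w,h=box;g=c["pixels"][y:y+h,x:x+w].max(2)<70
    m=cv2.connectedComponentsWithStats(g.astype('uint8'));print(n,m[2].tolist(),(m[3]+[x,y]).round(2).tolist())
E
```

```text
pegL [ 0.5717 -0.0557  0.0478] 0.0032 [ 0.5729 -0.057   0.0475] [ 0.5714 -0.0533  0.0475]
pegR [0.6153 0.0227 0.048 ] 0.0026 [0.6161 0.0217 0.0475] [0.6152 0.0251 0.0475]
rim [ 0.5154 -0.2709  0.0803] 0.0031 [ 0.5203 -0.273   0.085 ] [ 0.5136 -0.273   0.085 ]
knob [0.4856 0.2736 0.0637] 0.0043 [0.4857 0.2733 0.061 ] [0.4855 0.2816 0.061 ]
collartop [0.485  0.2713 0.0412] 0.002 [0.4866 0.2698 0.042 ] [0.4845 0.2717 0.042 ]
holeL [ 0.4989 -0.3153  0.0049] 0.0033 [ 0.4996 -0.3165  0.004 ] [ 0.4985 -0.3129  0.004 ]
holes [ 0.49955009 -0.31654355  0.004     ] [ 0.53166036 -0.23227956  0.004     ] [ 0.51560522 -0.27441156  0.004     ] 0.09017477717908025 69.13978536683689
scene [[0, 0, 20, 20, 353], [7, 5, 6, 11, 47]] [[344.53, 159.45], [344.26, 159.85]]
side [[0, 0, 20, 20, 350], [6, 7, 6, 10, 50]] [[224.65, 164.2], [223.42, 166.62]]
```

```bash
python3 -m creep '[{"tx":-0.0365,"ty":-0.0223},{"tx":-0.0365,"ty":-0.0223},{"tx":-0.0365,"ty":-0.0223},{"tx":-0.0365,"ty":-0.0223},{"tx":-0.0365,"ty":-0.0223},{"tx":-0.0365,"ty":-0.0223},{"tx":-0.0365,"ty":-0.0223},{"tx":-0.0365,"ty":-0.0223},{"tx":-0.0365,"ty":-0.0223},{"tx":-0.0365,"ty":-0.0223},{"tx":-0.0365,"ty":-0.0223},{"tx":-0.0365,"ty":-0.0223}]'
python3 - <<'E'
from h import *
o,R=tool();c=env.read_camera("wrist");cv2.imwrite("pics/w1.png",c["pixels"][:,:,::-1])
cam=-c["R"].T@c["t"];print(R.T@(cam-o["tool_pos"]),(R.T@c["R"].T).round(3))
print([R.T@(np.array([.5155,-.2745,.247])-o["tool_pos"])])
E
```

```text
[ 7.31263688e-02  4.45303037e-06 -1.36354764e-01] [[ 0.    -0.963 -0.269]
 [ 1.     0.     0.   ]
 [ 0.    -0.269  0.963]]
[array([-0.58364401, -0.66990797,  0.00068321])]$[0]: bad value
```

View pics/w1.png

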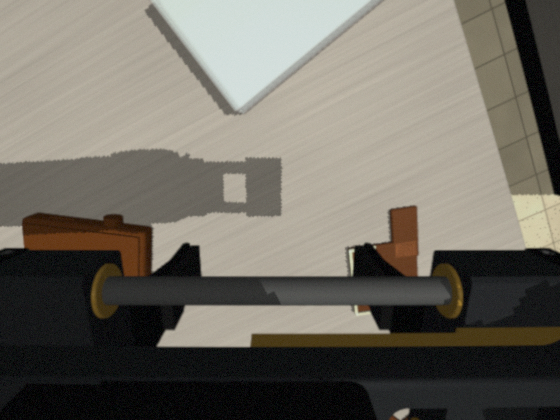

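The view is unchanged and the arm didn't move: the call was refused because rows need all six numbers.

```bash
python3 -m creep '[{"tx":-0.0365,"ty":-0.0223,"tz":0,"rx":0,"ry":0,"rz":0},{"tx":-0.0365,"ty":-0.0223,"tz":0,"rx":0,"ry":0,"rz":0},{"tx":-0.0365,"ty":-0.0223,"tz":0,"rx":0,"ry":0,"rz":0},{"tx":-0.0365,"ty":-0.0223,"tz":0,"rx":0,"ry":0,"rz":0},{"tx":-0.0365,"ty":-0.0223,"tz":0,"rx":0,"ry":0,"rz":0},{"tx":-0.0365,"ty":-0.0223,"tz":0,"rx":0,"ry":0,"rz":0},{"tx":-0.0365,"ty":-0.0223,"tz":0,"rx":0,"ry":0,"rz":0},{"tx":-0.0365,"ty":-0.0223,"tz":0,"rx":0,"ry":0,"rz":0},{"tx":-0.0365,"ty":-0.0223,"tz":0,"rx":0,"ry":0,"rz":0},{"tx":-0.0365,"ty":-0.0223,"tz":0,"rx":0,"ry":0,"rz":0},{"tx":-0.0365,"ty":-0.0223,"tz":0,"rx":0,"ry":0,"rz":0},{"tx":-0.0365,"ty":-0.0223,"tz":0,"rx":0,"ry":0,"rz":0}]'
python3 - <<'E'
from h import *
o,R=tool()
print([R.T@(np.array([.5155,-.2745,.247])-o["tool_pos"])])
E
```

```text
time_s: 1.8
tool_pos: [0.5621, 0.15, 0.2477]
tool_rot: [180.0, 0.0, 154.0]
force: [-0.2, 0.3, -0.1]
grip_width: 0.0868
[array([-0.14452418, -0.40182395,  0.00056935])]
```

```bash
python3 -m creep '[{"tx":-0.0145,"ty":-0.0401,"tz":0,"rx":0,"ry":0,"rz":0},{"tx":-0.0145,"ty":-0.0401,"tz":0,"rx":0,"ry":0,"rz":0},{"tx":-0.0145,"ty":-0.0401,"tz":0,"rx":0,"ry":0,"rz":0},{"tx":-0.0145,"ty":-0.0401,"tz":0,"rx":0,"ry":0,"rz":0},{"tx":-0.0145,"ty":-0.0401,"tz":0,"rx":0,"ry":0,"rz":0},{"tx":-0.0145,"ty":-0.0401,"tz":0,"rx":0,"ry":0,"rz":0},{"tx":-0.0145,"ty":-0.0401,"tz":0,"rx":0,"ry":0,"rz":0},{"tx":-0.0145,"ty":-0.0401,"tz":0,"rx":0,"ry":0,"rz":0},{"tx":-0.0145,"ty":-0.0401,"tz":0,"rx":0,"ry":0,"rz":0},{"tx":-0.0145,"ty":-0.0401,"tz":0,"rx":0,"ry":0,"rz":0},{"tx":0,"ty":0,"tz":0,"rx":0,"ry":0,"rz":10.6},{"tx":0,"ty":0,"tz":0,"rx":0,"ry":0,"rz":10.6},{"tx":0,"ty":0,"tz":0,"rx":0,"ry":0,"rz":10.6},{"tx":0,"ty":0,"tz":0,"rx":0,"ry":0,"rz":10.6},{"tx":0,"ty":0,"tz":0,"rx":0,"ry":0,"rz":10.6},{"tx":0,"ty":0,"tz":0,"rx":0,"ry":0,"rz":10.6},{"tx":0,"ty":0,"tz":0,"rx":0,"ry":0,"rz":10.6},{"tx":0,"ty":0,"tz":0,"rx":0,"ry":0,"rz":10.6}]'
python3 - <<'E'
from h import *
c=env.read_camera("wrist");cv2.imwrite("pics/w2.png",c["pixels"][:,:,::-1])
o,R=tool();print(o["tool_pos"],o["tool_rot"],o["qpos"])
for X in [(.5155,-.2745,.085),(.4996,-.3165,.004),(.5317,-.2323,.004)]: print(proj(c,X))
E
```

```text
time_s: 4.05
tool_pos: [0.5156, -0.2727, 0.2476]
tool_rot: [180.0, -0.0, 68.8]
force: [0.2, 0.1, -0.1]
grip_width: 0.0872
[ 0.51565127 -0.27269426  0.24755591] [ 1.79991673e+02 -1.42161979e-02  6.84854706e+01] [-12.26331766  12.24957497  43.55409999  94.37931222  -8.65137277
  76.81894415  11.10397163]
[276.49225433 204.66922412]
[276.79235818 223.1295337 ]
[276.41185487 151.95619235]
```

View pics/w2.png

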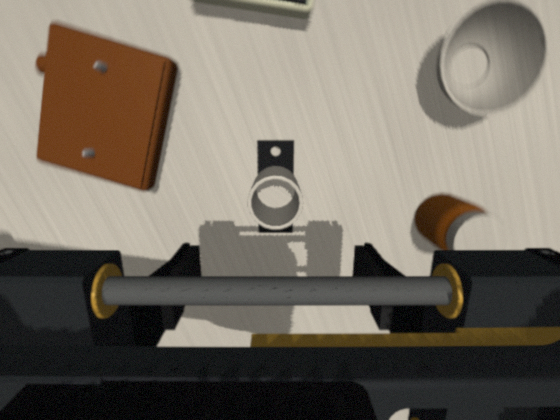

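The pot's rim circle is near (275,201), with one ear hole visible at (276,152), where I predicted it. The jar is at (450,222), below the gripper body's height. Now refining the rim centre, hole and ear edges.

```bash
python3 - <<'E'
from h import *
im=cv2.imread("pics/w2.png");k=8
cv2.imwrite("pics/w2c.png",cv2.resize(im[130:240,230:325],None,fx=6,fy=5.4 and 6,interpolation=cv2.INTER_CUBIC)[:600])
E
```

```text
(no output)
```

View pics/w2c.png

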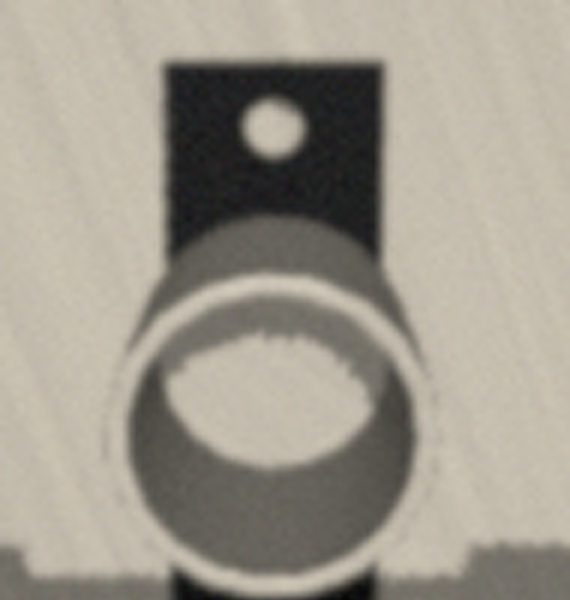

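```bash
python3 - <<'E'
from h import *
c=env.read_camera("wrist");o,R=tool()
r=plane(c,(274.9,202.1),.085);h=plane(c,(275.2,150.9),.005)
print(r,h,h-r,np.linalg.norm((h-r)[:2]),np.degrees(np.arctan2(*(h-r)[1::-1])),o["tool_rot"],R.T@(r-o["tool_pos"]))
E
```

```text
[ 0.51504401 -0.27148843  0.085     ] [ 0.53111686 -0.23063677  0.005     ] [ 0.01607285  0.04085167 -0.08      ] 0.04389983170387673 68.52312665327054 [ 1.79995571e+02 -3.26911924e-03  6.91302250e+01] [ 0.00088547 -0.00101537  0.1625803 ]
```

```bash
python3 -m creep '[{"tx":0.001,"ty":-0.001,"tz":0.03,"rx":0,"ry":0,"rz":0},{"tx":0,"ty":0,"tz":0.03,"rx":0,"ry":0,"rz":0},{"tx":0,"ty":0,"tz":0.03,"rx":0,"ry":0,"rz":0},{"tx":0,"ty":0,"tz":0.03,"rx":0,"ry":0,"rz":0},{"tx":0,"ty":0,"tz":0.03,"rx":0,"ry":0,"rz":0},{"tx":0,"ty":0,"tz":0.0295,"rx":0,"ry":0,"rz":0},{"tx":0,"ty":0,"tz":0,"rx":0,"ry":0,"rz":0}]' 0.087 && python3 -m creep '[{"tx":0,"ty":0,"tz":0,"rx":0,"ry":0,"rz":0},{"tx":0,"ty":0,"tz":0,"rx":0,"ry":0,"rz":0},{"tx":0,"ty":0,"tz":0,"rx":0,"ry":0,"rz":0},{"tx":0,"ty":0,"tz":0,"rx":0,"ry":0,"rz":0},{"tx":0,"ty":0,"tz":0,"rx":0,"ry":0,"rz":0},{"tx":0,"ty":0,"tz":0,"rx":0,"ry":0,"rz":0}]' 0.03 30
```

```text
time_s: 5.03
tool_pos: [0.5133, -0.2706, 0.066]
tool_rot: [-179.7, 0.0, 69.3]
force: [0.3, 0.5, 0.4]
grip_width: 0.0873
time_s: 5.78
tool_pos: [0.5151, -0.2714, 0.0685]
tool_rot: [-180.0, -0.0, 69.2]
force: [-2.6, 1.7, 5.3]
grip_width: 0.0546
```

```bash
python3 -m creep '[{"tx":0,"ty":0,"tz":-0.01,"rx":0,"ry":0,"rz":0},{"tx":0,"ty":0,"tz":-0.02,"rx":0,"ry":0,"rz":0},{"tx":0,"ty":0,"tz":-0.025,"rx":0,"ry":0,"rz":0},{"tx":0,"ty":0,"tz":-0.025,"rx":0,"ry":0,"rz":0},{"tx":0,"ty":0,"tz":-0.025,"rx":0,"ry":0,"rz":0},{"tx":0,"ty":0,"tz":-0.025,"rx":0,"ry":0,"rz":0},{"tx":0.0288,"ty":-0.005,"tz":0,"rx":0,"ry":0,"rz":0},{"tx":0.0288,"ty":-0.005,"tz":0,"rx":0,"ry":0,"rz":0},{"tx":0.0288,"ty":-0.005,"tz":0,"rx":0,"ry":0,"rz":0},{"tx":0.0288,"ty":-0.005,"tz":0,"rx":0,"ry":0,"rz":0},{"tx":0.0288,"ty":-0.005,"tz":0,"rx":0,"ry":0,"rz":0},{"tx":0.0288,"ty":-0.005,"tz":0,"rx":0,"ry":0,"rz":0},{"tx":0,"ty":0,"tz":0,"rx":0,"ry":0,"rz":4.15},{"tx":0,"ty":0,"tz":0,"rx":0,"ry":0,"rz":4.15},{"tx":0,"ty":0,"tz":0,"rx":0,"ry":0,"rz":0},{"tx":0,"ty":0,"tz":0,"rx":0,"ry":0,"rz":0}]'
python3 - <<'E'
from h import *
c=env.read_camera("wrist");cv2.imwrite("pics/w3.png",c["pixels"][:,:,::-1])
o,R=tool();print(o["tool_pos"],o["tool_rot"])
for X in [(.572,-.0555,.05),(.6155,.0227,.05)]: print(proj(c,X))
E
```

```text
time_s: 7.78
tool_pos: [0.5486, -0.0995, 0.1986]
tool_rot: [180.0, -0.0, 60.9]
force: [0.2, -0.6, -3.3]
grip_width: 0.0543
[ 0.54855104 -0.09955189  0.19846023] [ 1.79974597e+02 -2.18291237e-02  6.08743874e+01]
[274.76165665 153.35045037]
[274.599996    44.56232466]
```

View pics/w3.png

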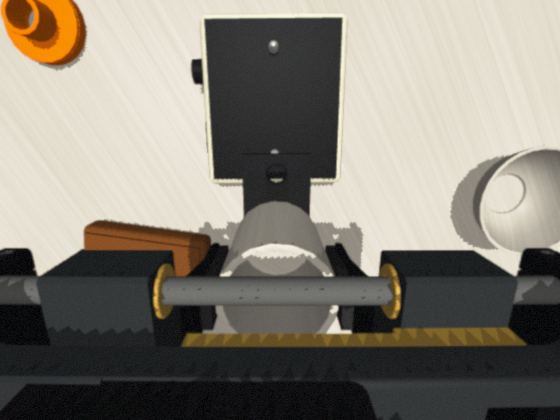

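The pegs are at (273,47) and (275,153), the pot is upright in the jaws, and its front ear hole is at (277,175). Zooming in.

```bash
python3 - <<'E'
from h import *
im=cv2.imread("pics/w3.png")
a=cv2.resize(im[30:70,245:305],None,fx=8,fy=8,interpolation=cv2.INTER_CUBIC)
b=cv2.resize(im[140:185,235:320],None,fx=8,fy=8,interpolation=cv2.INTER_CUBIC)
b=np.clip(b.astype(int)*2,0,255).astype('uint8')
cv2.imwrite("pics/w3a.png",a);cv2.imwrite("pics/w3b.png",b)
E
```

```text
(no output)
```

View pics/w3a.png

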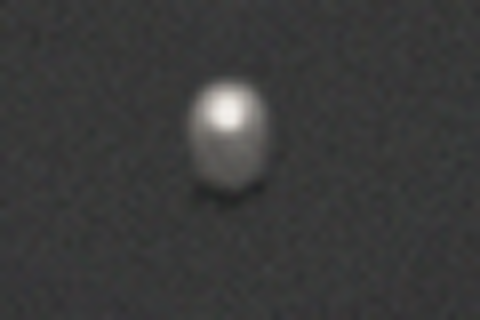

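View pics/w3b.png

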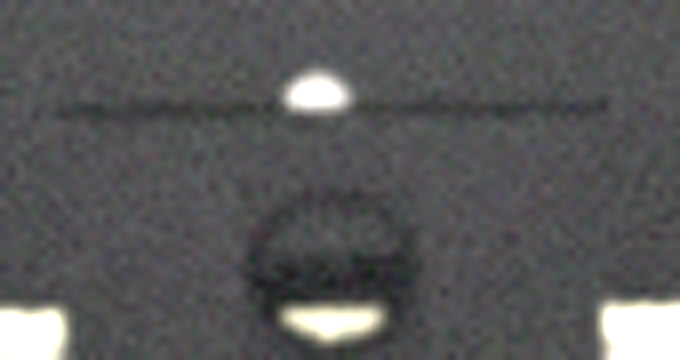

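```bash
python3 - <<'E'
from h import *
c=env.read_camera("wrist");o,R=tool();T=o["tool_pos"]
f=plane(c,(273.2,43.4),.055);n=plane(c,(274.2,151),.055)
print("far",f,R.T@(f-T));print("near",n,R.T@(n-T),"sep",np.linalg.norm(f-n),"yaw",np.degrees(np.arctan2(*(f-n)[1::-1])), "mid",(f+n)/2)
pb=T[2]-.0685 # pot underside
h=plane(c,(276.1,173),pb+.008);e=plane(c,(276.1,152.8),pb+.004)
print("hole tool",R.T@(h-T),"edge",R.T@(e-T),"should be .045,.058")
E
```

```text
far [0.61434788 0.02297121 0.055     ] [ 0.13899359 -0.00216289  0.14337867]
near [ 0.57276467 -0.05307607  0.055     ] [ 0.0523226  -0.00146213  0.1433532 ] sep 0.08667382564935064 yaw 61.32983571043646 mid [ 0.59355627 -0.01505243  0.055     ]
hole tool [0.0448809  0.00036595 0.06051339] edge [0.05724904 0.00035652 0.06451704] should be .045,.058
```

```bash
python3 -m creep '[{"tx":0.0235,"ty":-0.0022,"tz":0,"rx":0,"ry":0,"rz":-0.2},{"tx":0.0235,"ty":0,"tz":0,"rx":0,"ry":0,"rz":0},{"tx":0.0235,"ty":0,"tz":0,"rx":0,"ry":0,"rz":0},{"tx":0.0235,"ty":0,"tz":0,"rx":0,"ry":0,"rz":0},{"tx":0,"ty":0,"tz":0.02,"rx":0,"ry":0,"rz":0},{"tx":0,"ty":0,"tz":0.02,"rx":0,"ry":0,"rz":0},{"tx":0,"ty":0,"tz":0.02,"rx":0,"ry":0,"rz":0},{"tx":0,"ty":0,"tz":0.01,"rx":0,"ry":0,"rz":0},{"tx":0,"ty":0,"tz":0,"rx":0,"ry":0,"rz":0},{"tx":0,"ty":0,"tz":0,"rx":0,"ry":0,"rz":0}]'
python3 - <<'E'
from h import *
c=env.read_camera("wrist");s=env.read_camera("scene");d=env.read_camera("side")
o,R=tool();print(o["tool_pos"],o["tool_rot"])
b=cv2.resize(c["pixels"][90:190,210:340,::-1],None,fx=5,fy=5,interpolation=cv2.INTER_CUBIC)
cv2.imwrite("pics/w4.png",np.clip(b.astype(int)*2,0,255))
g=lambda p,x,y,w,h:cv2.resize(p[y:y+h,x:x+w,::-1],(390,390),interpolation=cv2.INTER_CUBIC)
cv2.imwrite("pics/s4.png",np.hstack([g(s["pixels"],235,170,85,85),g(d["pixels"],250,185,85,85)]))
E
```

```text
time_s: 9.12
tool_pos: [0.5927, -0.0163, 0.1288]
tool_rot: [179.9, -0.0, 61.0]
force: [0.6, -0.7, -1.9]
grip_width: 0.0544
[ 0.59277723 -0.01605707  0.12891883] [ 1.79927822e+02 -6.36540687e-02  6.10438493e+01][ WARN:0@1.563] global loadsave.cpp:1063 imwrite_ Unsupported depth image for selected encoder is fallbacked to CV_8U.
```

View pics/w4.png

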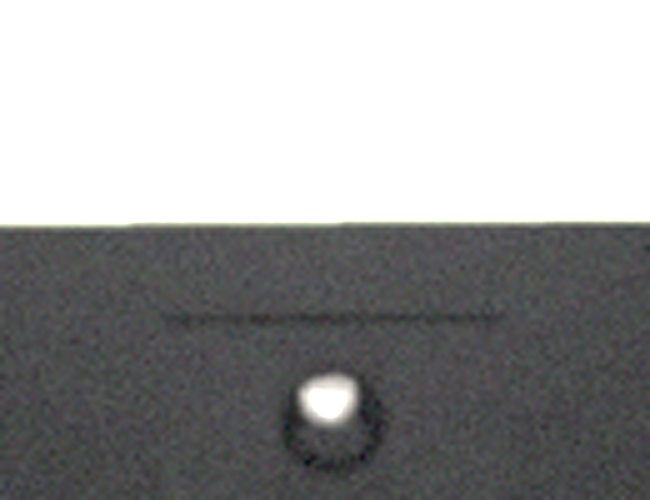

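View pics/s4.png

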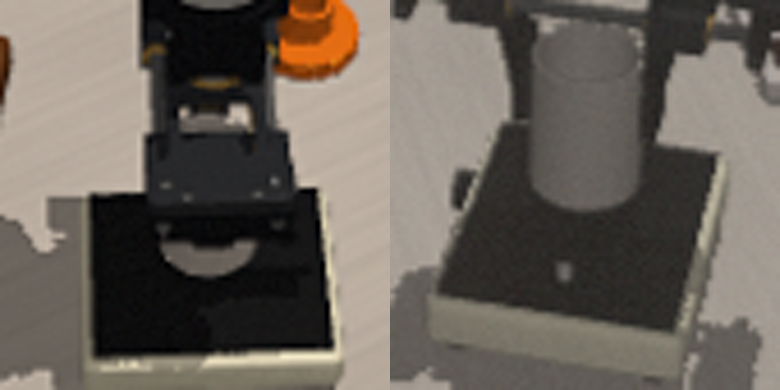

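```bash
python3 - <<'E'
from h import *
im=cv2.imread("pics/w4.png")
cv2.imwrite("pics/w4z.png",cv2.resize(im[350:490,250:420],None,fx=4,fy=4,interpolation=cv2.INTER_CUBIC))
c=env.read_camera("wrist");o,R=tool();T=o["tool_pos"];pb=T[2]-.0685
q=lambda x,y:(210+(x+.5)/5-.5,90+(y+.5)/5-.5)
print(pb,"hole",R.T@(plane(c,q(333,424),pb+.008)-T),"peg .055",R.T@(plane(c,q(330,400),.055)-T),"peg .052",R.T@(plane(c,q(330,400),.052)-T),"edge",R.T@(plane(c,q(337,319),pb+.008)-T))
E
```

```text
0.060285967547883956 hole [0.04398865 0.00057439 0.06054236] peg .055 [0.04524857 0.00015119 0.07382912] peg .052 [0.04484105 0.0001418  0.07682873] edge [0.05721648 0.00107562 0.06055541]
```

View pics/w4z.png

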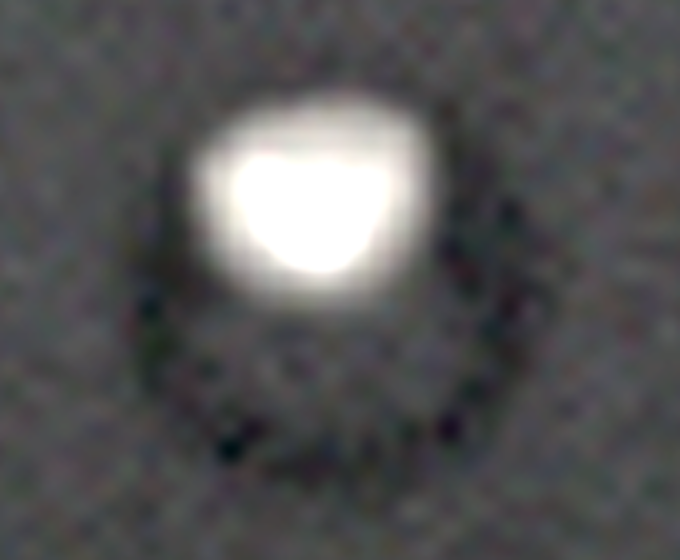

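The peg shows through the ear hole and is about 1 mm toward tool +x from the hole's centre. I shift 1 mm and lower slowly.

```bash
python3 -m creep '[{"tx":0.001,"ty":-0.0003,"tz":0,"rx":0,"ry":0,"rz":0},{"tx":0,"ty":0,"tz":0.004,"rx":0,"ry":0,"rz":0},{"tx":0,"ty":0,"tz":0.004,"rx":0,"ry":0,"rz":0},{"tx":0,"ty":0,"tz":0.003,"rx":0,"ry":0,"rz":0},{"tx":0,"ty":0,"tz":0,"rx":0,"ry":0,"rz":0}]'; python3 -m creep '[{"tx":0,"ty":0,"tz":0.002,"rx":0,"ry":0,"rz":0},{"tx":0,"ty":0,"tz":0.002,"rx":0,"ry":0,"rz":0},{"tx":0,"ty":0,"tz":0.002,"rx":0,"ry":0,"rz":0},{"tx":0,"ty":0,"tz":0,"rx":0,"ry":0,"rz":0}]'; python3 -m creep '[{"tx":0,"ty":0,"tz":0.001,"rx":0,"ry":0,"rz":0},{"tx":0,"ty":0,"tz":0.001,"rx":0,"ry":0,"rz":0},{"tx":0,"ty":0,"tz":0,"rx":0,"ry":0,"rz":0}]'
```

```text
time_s: 9.95
tool_pos: [0.5921, -0.0151, 0.1166]
tool_rot: [-180.0, 0.0, 61.0]
force: [-0.3, 0.4, -3.1]
grip_width: 0.0546
time_s: 10.45
tool_pos: [0.5923, -0.015, 0.1109]
tool_rot: [-180.0, 0.0, 61.0]
force: [-1.2, -0.2, -2.9]
grip_width: 0.0544
time_s: 10.82
tool_pos: [0.5923, -0.0151, 0.109]
tool_rot: [-180.0, 0.0, 61.0]
force: [0.1, 0.2, -3.5]
grip_width: 0.0541
```

```bash
python3 -m creep '[{"tx":0,"ty":0,"tz":0.001,"rx":0,"ry":0,"rz":0},{"tx":0,"ty":0,"tz":0,"rx":0,"ry":0,"rz":0}]'; python3 -m creep '[{"tx":0,"ty":0,"tz":0.0005,"rx":0,"ry":0,"rz":0},{"tx":0,"ty":0,"tz":0,"rx":0,"ry":0,"rz":0}]'
```

```text
time_s: 11.08
tool_pos: [0.5925, -0.0151, 0.1086]
tool_rot: [180.0, -0.0, 61.0]
force: [-1.6, 0.3, 1.5]
grip_width: 0.0542
time_s: 11.32
tool_pos: [0.5925, -0.0151, 0.1086]
tool_rot: [180.0, -0.0, 61.0]
force: [-3.4, 0.8, 5.5]
grip_width: 0.054
```

The pot touched down at an underside height of about 40 mm, so it is seated. Releasing.

```bash
python3 -m creep '[{"tx":0,"ty":0,"tz":0,"rx":0,"ry":0,"rz":0},{"tx":0,"ty":0,"tz":0,"rx":0,"ry":0,"rz":0},{"tx":0,"ty":0,"tz":0,"rx":0,"ry":0,"rz":0},{"tx":0,"ty":0,"tz":0,"rx":0,"ry":0,"rz":0}]' 0.087;  python3 -m creep '[{"tx":0,"ty":0,"tz":-0.02,"rx":0,"ry":0,"rz":0},{"tx":0,"ty":0,"tz":-0.03,"rx":0,"ry":0,"rz":0},{"tx":0,"ty":0,"tz":-0.03,"rx":0,"ry":0,"rz":0},{"tx":0,"ty":0,"tz":-0.03,"rx":0,"ry":0,"rz":0},{"tx":0,"ty":0,"tz":-0.03,"rx":0,"ry":0,"rz":0},{"tx":0,"ty":0,"tz":0,"rx":0,"ry":0,"rz":0},{"tx":0,"ty":0,"tz":0,"rx":0,"ry":0,"rz":0}]'
python3 - <<'E'
from h import *
c=env.read_camera("wrist");cv2.imwrite("pics/w5.png",c["pixels"][:,:,::-1])
o,R=tool();T=o["tool_pos"];print(T,o["tool_rot"])
s=env.read_camera("side")
cv2.imwrite("pics/s5.png",cv2.resize(s["pixels"][190:280,250:340,::-1],None,fx=5,fy=5,interpolation=cv2.INTER_CUBIC))
print(proj(c,T*[1,1,0]+[0,0,.125]))
print("to lids in tool", R.T@(np.array([.4856,.2725,T[2]])-T))
E
```

```text
time_s: 11.82
tool_pos: [0.5925, -0.0151, 0.1075]
tool_rot: [180.0, -0.0, 61.0]
force: [-0.4, -0.0, 1.3]
grip_width: 0.0839
time_s: 12.7
tool_pos: [0.5922, -0.0151, 0.2477]
tool_rot: [-180.0, -0.0, 61.0]
force: [0.9, -0.2, -0.0]
grip_width: 0.0869
[ 0.59190631 -0.01501816  0.24706186] [-1.79947047e+02  2.35690263e-02  6.10407763e+01]
[275.49176735 214.16251411]
to lids in tool [ 2.00096036e-01 -2.32226793e-01  1.32313427e-04]
```

View pics/w5.png

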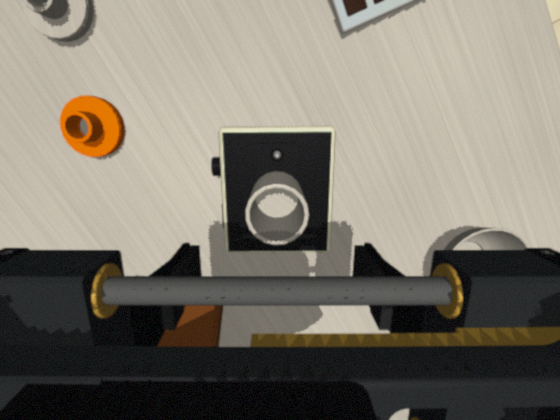

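View pics/s5.png

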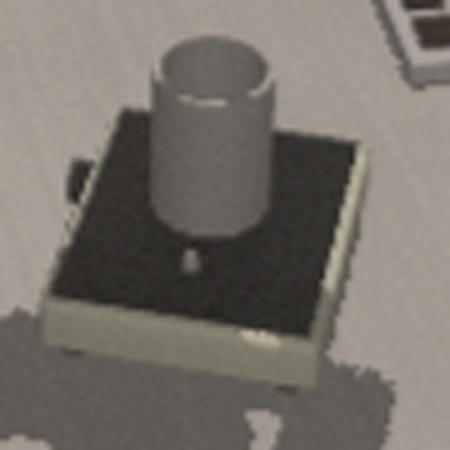

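The pot is down, with pegs protruding through the ears on both sides ((277,154) in the wrist view), and its rim centre is near (277,213). Refining the rim centre for the lid placement.

```bash
python3 - <<'E'
from h import *
im=cv2.imread("pics/w5.png");cv2.imwrite("pics/w5c.png",cv2.resize(im[165:255,225:330],None,fx=6,fy=6,interpolation=cv2.INTER_CUBIC))
E
```

```text
(no output)
```

View pics/w5c.png

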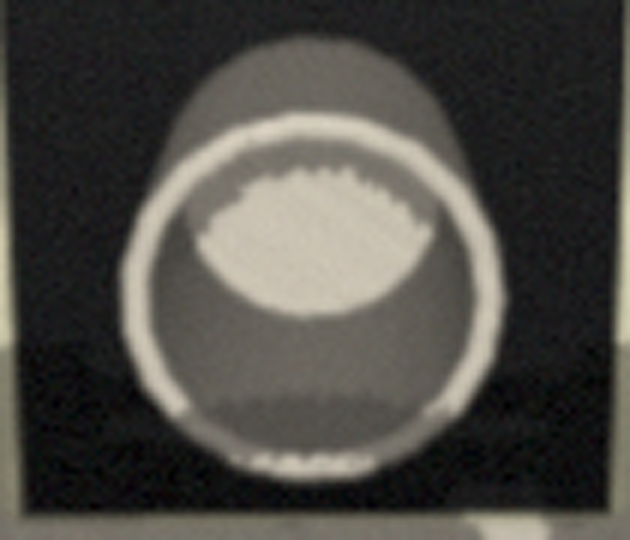

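```bash
python3 -m creep '[{"tx":0.02,"ty":-0.0232,"tz":0,"rx":0,"ry":0,"rz":0},{"tx":0.02,"ty":-0.0232,"tz":0,"rx":0,"ry":0,"rz":0},{"tx":0.02,"ty":-0.0232,"tz":0,"rx":0,"ry":0,"rz":0},{"tx":0.02,"ty":-0.0232,"tz":0,"rx":0,"ry":0,"rz":0},{"tx":0.02,"ty":-0.0232,"tz":0,"rx":0,"ry":0,"rz":0},{"tx":0.02,"ty":-0.0232,"tz":0,"rx":0,"ry":0,"rz":0},{"tx":0.02,"ty":-0.0232,"tz":0,"rx":0,"ry":0,"rz":0},{"tx":0.02,"ty":-0.0232,"tz":0,"rx":0,"ry":0,"rz":0},{"tx":0.02,"ty":-0.0232,"tz":0,"rx":0,"ry":0,"rz":0},{"tx":0.02,"ty":-0.0232,"tz":0,"rx":0,"ry":0,"rz":0},{"tx":0,"ty":0,"tz":0,"rx":0,"ry":0,"rz":0},{"tx":0,"ty":0,"tz":0,"rx":0,"ry":0,"rz":0}]'
python3 - <<'E'
from h import *
c=env.read_camera("wrist");cv2.imwrite("pics/w6.png",c["pixels"][:,:,::-1])
cv2.imwrite("pics/w6c.png",cv2.resize(c["pixels"][150:240,225:330,::-1],None,fx=6,fy=6,interpolation=cv2.INTER_CUBIC))
o,R=tool();T=o["tool_pos"];print(T,o["tool_rot"],o["qpos"].round(1))
for z in (.0,.042,.061,.074):print(z,proj(c,T*[1,1,0]+[0,0,z]))
E
```

```text
time_s: 14.3
tool_pos: [0.4863, 0.2712, 0.2469]
tool_rot: [180.0, 0.1, 61.0]
force: [-0.3, -0.2, 0.1]
grip_width: 0.0869
[0.48663031 0.27080198 0.24710422] [1.79984395e+02 7.17558066e-02 6.09442958e+01] [-53.    7.1  23.1  97.4  -2.8  76.1 -58.4]
0.0 [276.4163336  186.74350275]
0.042 [276.39393496 193.87610828]
0.061 [276.38200101 197.67690185]
0.074 [276.37304439 200.5297115 ]
```

View pics/w6.png

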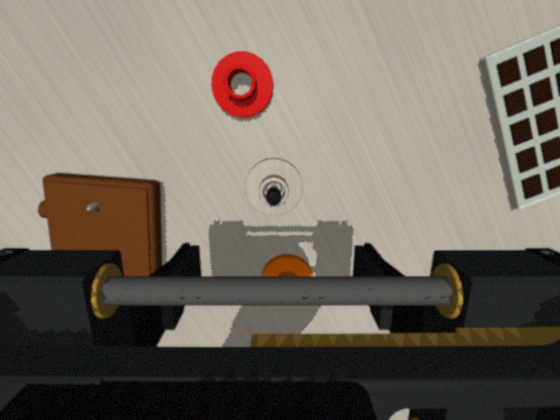

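View pics/w6c.png

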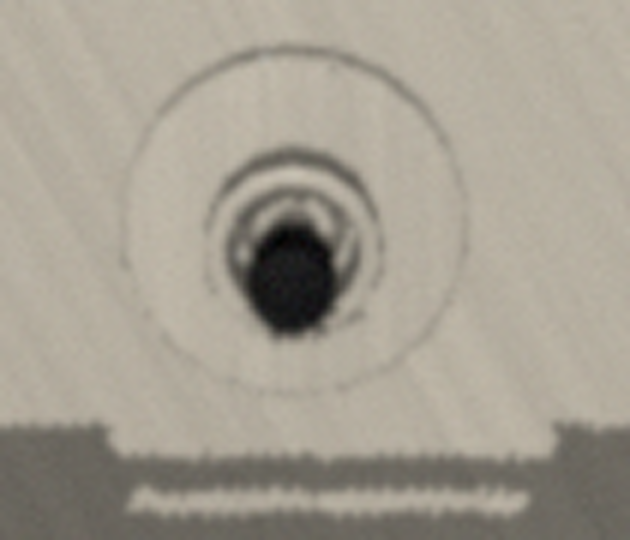

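Directly below is the steel lid pair: ring centre (274,186), knob top (273,197). The red look-alike is at (242,85) and the orange one at (287,266), both along tool x and so clear of the fingers. Correcting by +3.4 mm and -3 mm, then descending partway.

```bash
python3 -m creep '[{"tx":0.0034,"ty":-0.003,"tz":0.025,"rx":0,"ry":0,"rz":0},{"tx":0,"ty":0,"tz":0.03,"rx":0,"ry":0,"rz":0},{"tx":0,"ty":0,"tz":0.03,"rx":0,"ry":0,"rz":0},{"tx":0,"ty":0,"tz":0.02,"rx":0,"ry":0,"rz":0},{"tx":0,"ty":0,"tz":0,"rx":0,"ry":0,"rz":0},{"tx":0,"ty":0,"tz":0,"rx":0,"ry":0,"rz":0}]'
python3 - <<'E'
from h import *
c=env.read_camera("wrist");cv2.imwrite("pics/w7.png",c["pixels"][:,:,::-1])
cv2.imwrite("pics/w7c.png",cv2.resize(c["pixels"][150:250,225:330,::-1],None,fx=6,fy=6,interpolation=cv2.INTER_CUBIC))
o,R=tool();T=o["tool_pos"];print(T,o["tool_rot"])
for z in (.018,.042,.074):print(z,proj(c,T*[1,1,0]+[0,0,z]))
E
```

```text
time_s: 15.1
tool_pos: [0.4861, 0.2762, 0.1435]
tool_rot: [180.0, -0.1, 61.0]
force: [-0.5, 0.7, -0.3]
grip_width: 0.0869
[0.48627492 0.27654367 0.14383549] [ 1.79940917e+02 -1.06333519e-01  6.09864999e+01]
0.018 [275.68576797 212.93696308]
0.042 [275.61766455 220.99347291]
0.074 [275.50446087 234.39048195]
```

View pics/w7c.png

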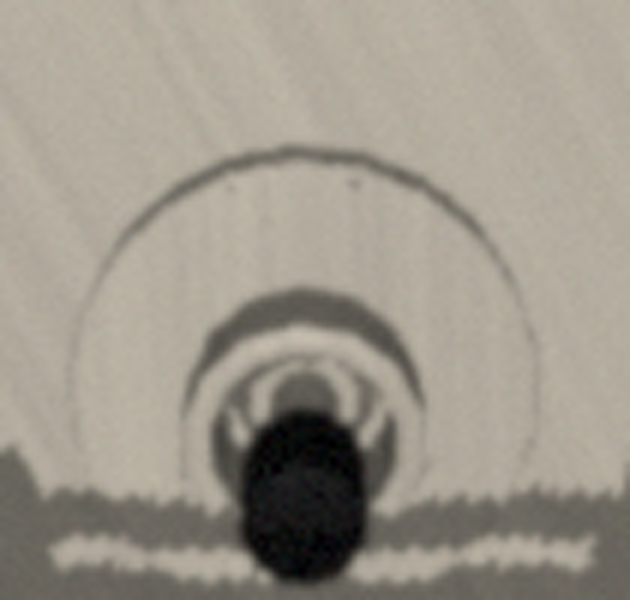

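The knob's top disc is at (275.2,235.9) against a predicted (275.5,234.4), so alignment is within 1 mm. Descending and gripping the knob.

```bash
python3 -m creep '[{"tx":-0.0007,"ty":0,"tz":0.02,"rx":0,"ry":0,"rz":0},{"tx":0,"ty":0,"tz":0.02,"rx":0,"ry":0,"rz":0},{"tx":0,"ty":0,"tz":0.02,"rx":0,"ry":0,"rz":0},{"tx":0,"ty":0,"tz":0.0117,"rx":0,"ry":0,"rz":0},{"tx":0,"ty":0,"tz":0,"rx":0,"ry":0,"rz":0},{"tx":0,"ty":0,"tz":0,"rx":0,"ry":0,"rz":0}]' 0.05; python3 -m creep '[{"tx":0,"ty":0,"tz":0,"rx":0,"ry":0,"rz":0},{"tx":0,"ty":0,"tz":0,"rx":0,"ry":0,"rz":0},{"tx":0,"ty":0,"tz":0,"rx":0,"ry":0,"rz":0},{"tx":0,"ty":0,"tz":0,"rx":0,"ry":0,"rz":0},{"tx":0,"ty":0,"tz":0,"rx":0,"ry":0,"rz":0},{"tx":0,"ty":0,"tz":0,"rx":0,"ry":0,"rz":0}]' 0.005 25
python3 - <<'E'
from h import *
s=env.read_camera("side");c=env.read_camera("scene")
g=lambda p,x,y,w,h:cv2.resize(p[y:y+h,x:x+w,::-1],(390,390),interpolation=cv2.INTER_CUBIC)
cv2.imwrite("pics/s8.png",np.hstack([g(c["pixels"],305,125,65,65),g(s["pixels"],190,135,65,65)]))
E
```

```text
time_s: 15.9
tool_pos: [0.4856, 0.2765, 0.0719]
tool_rot: [180.0, -0.1, 61.0]
force: [-0.5, 0.1, 0.8]
grip_width: 0.0505
time_s: 16.65
tool_pos: [0.485, 0.2761, 0.0709]
tool_rot: [180.0, -0.0, 61.0]
force: [0.3, -0.4, 1.0]
grip_width: 0.0154
```

View pics/s8.png

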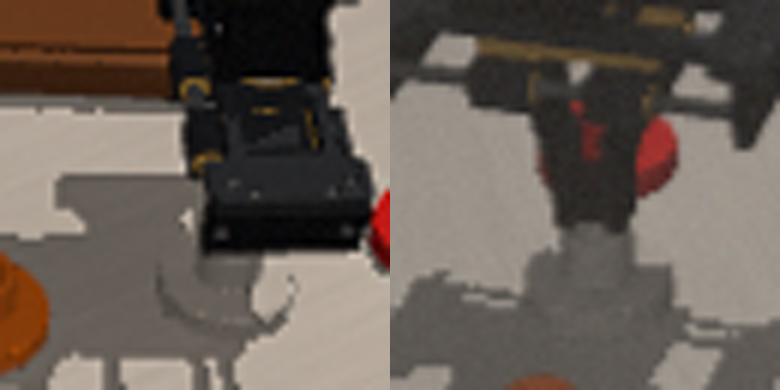

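The jaws hold the knob (15.4 mm reading) with the fingertips just above the collar. Lifting a little and looking.

```bash
python3 -m creep '[{"tx":0,"ty":0,"tz":-0.005,"rx":0,"ry":0,"rz":0},{"tx":0,"ty":0,"tz":-0.015,"rx":0,"ry":0,"rz":0},{"tx":0,"ty":0,"tz":-0.025,"rx":0,"ry":0,"rz":0},{"tx":0,"ty":0,"tz":-0.03,"rx":0,"ry":0,"rz":0},{"tx":0,"ty":0,"tz":-0.03,"rx":0,"ry":0,"rz":0},{"tx":0,"ty":0,"tz":-0.03,"rx":0,"ry":0,"rz":0},{"tx":0,"ty":0,"tz":-0.02,"rx":0,"ry":0,"rz":0},{"tx":0,"ty":0,"tz":-0.01,"rx":0,"ry":0,"rz":0},{"tx":0,"ty":0,"tz":0,"rx":0,"ry":0,"rz":0},{"tx":0,"ty":0,"tz":0,"rx":0,"ry":0,"rz":0}]'
python3 - <<'E'
from h import *
c=env.read_camera("wrist");o,R=tool();T=o["tool_pos"]
cv2.imwrite("pics/w9c.png",cv2.resize(c["pixels"][170:320,180:375,::-1],None,fx=4,fy=4,interpolation=cv2.INTER_CUBIC))
s=env.read_camera("side");q=env.read_camera("scene")
g=lambda p,x,y,w,h:cv2.resize(p[y:y+h,x:x+w,::-1],(390,390),interpolation=cv2.INTER_CUBIC)
cv2.imwrite("pics/s9.png",np.hstack([g(q["pixels"],295,70,80,80),g(s["pixels"],180,60,80,80)]))
b=T[2]-.0715
for h in (.018,.042,.074):print(h,proj(c,T*[1,1,0]+[0,0,b+h]))
E
```

```text
time_s: 18.0
tool_pos: [0.4844, 0.2758, 0.2349]
tool_rot: [-180.0, 0.1, 61.0]
force: [0.0, -0.0, -2.6]
grip_width: 0.0154
0.018 [275.60779079 242.84727752]
0.042 [275.44270842 257.94501835]
0.074 [275.14340701 285.32967838]
```

View pics/w9c.png

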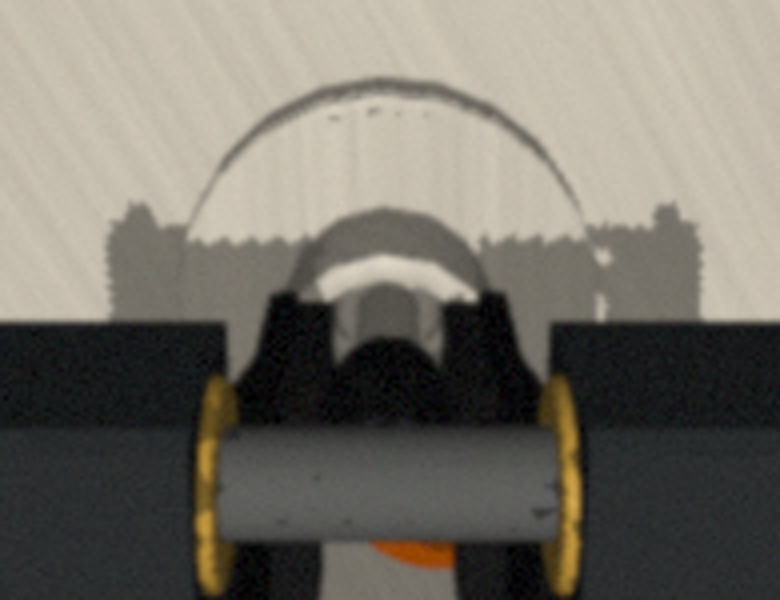

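View pics/s9.png

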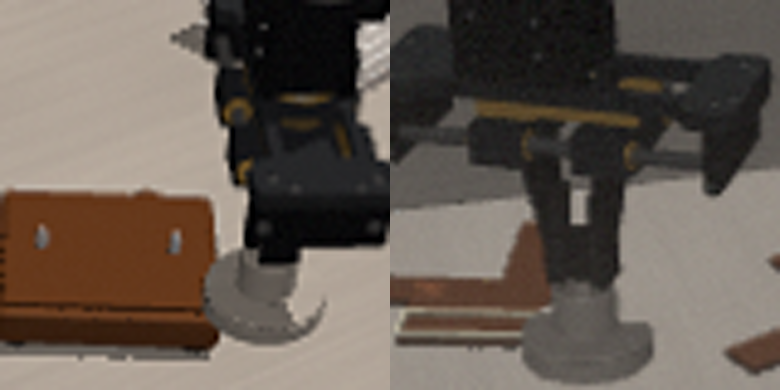

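```bash
python3 - <<'E'
from h import *
c=env.read_camera("wrist");o,R=tool();T=o["tool_pos"];b=T[2]-.0715
print(o["tool_rot"],R.T@(plane(c,(277.2,193.6),b+.018)-T),R.T@(plane(c,(277.2,189.2),b+.003)-T))
# collar top front edge (outer) r=17
print(R.T@(plane(c,(276.9,170+253/4),b+.042)-T))
t=np.array([.5923,-.0154,T[2]]);print(R.T@(t-T))
E
```

```text
[-1.79971206e+02  8.03947532e-02  6.10437581e+01] [0.03295903 0.00100026 0.05345331] [0.032748   0.00102366 0.06845361]
[0.01520913 0.00081044 0.02947828]
[-2.02691719e-01  2.35286728e-01  1.66164137e-04]
```

```bash
python3 -m creep '[{"tx":-0.0102,"ty":0.0115,"tz":0,"rx":0,"ry":0,"rz":0},{"tx":-0.02,"ty":0.0235,"tz":0,"rx":0,"ry":0,"rz":0},{"tx":-0.02,"ty":0.0235,"tz":0,"rx":0,"ry":0,"rz":0},{"tx":-0.02,"ty":0.0235,"tz":0,"rx":0,"ry":0,"rz":0},{"tx":-0.02,"ty":0.0235,"tz":0,"rx":0,"ry":0,"rz":0},{"tx":-0.02,"ty":0.0235,"tz":0,"rx":0,"ry":0,"rz":0},{"tx":-0.02,"ty":0.0235,"tz":0,"rx":0,"ry":0,"rz":0},{"tx":-0.02,"ty":0.0235,"tz":0,"rx":0,"ry":0,"rz":0},{"tx":-0.02,"ty":0.0235,"tz":0,"rx":0,"ry":0,"rz":0},{"tx":-0.02,"ty":0.0235,"tz":0,"rx":0,"ry":0,"rz":0},{"tx":-0.0115,"ty":0.012,"tz":0,"rx":0,"ry":0,"rz":0},{"tx":0,"ty":0,"tz":0.01,"rx":0,"ry":0,"rz":0},{"tx":0,"ty":0,"tz":0.015,"rx":0,"ry":0,"rz":0},{"tx":0,"ty":0,"tz":0.005,"rx":0,"ry":0,"rz":0},{"tx":0,"ty":0,"tz":0,"rx":0,"ry":0,"rz":0},{"tx":0,"ty":0,"tz":0,"rx":0,"ry":0,"rz":0}]'
python3 - <<'E'
from h import *
s=env.read_camera("side");q=env.read_camera("scene");c=env.read_camera("wrist")
o,R=tool();print(o["tool_pos"],o["tool_rot"])
g=lambda p,x,y,w,h:cv2.resize(p[y:y+h,x:x+w,::-1],(390,390),interpolation=cv2.INTER_CUBIC)
cv2.imwrite("pics/s10.png",np.hstack([g(q["pixels"],240,165,80,80),g(s["pixels"],250,165,80,80)]))
cv2.imwrite("pics/w10c.png",cv2.resize(c["pixels"][170:320,180:375,::-1],None,fx=4,fy=4,interpolation=cv2.INTER_CUBIC))
E
```

```text
time_s: 20.2
tool_pos: [0.5931, -0.0137, 0.2062]
tool_rot: [180.0, -0.0, 61.1]
force: [0.2, 0.3, -2.5]
grip_width: 0.0159
[ 0.59317154 -0.01406357  0.2063613 ] [ 1.79959774e+02 -3.53856631e-02  6.10527962e+01]
```

View pics/s10.png

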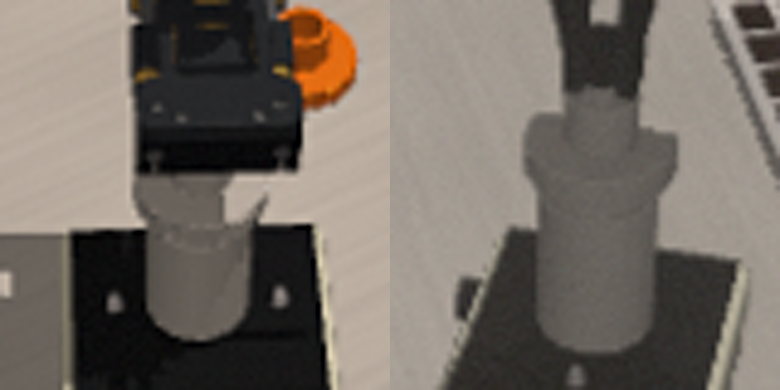

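View pics/w10c.png

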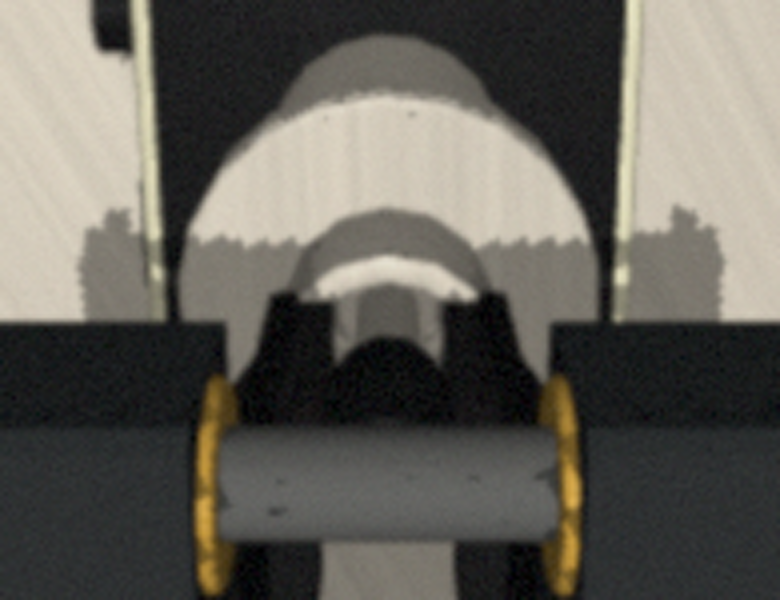

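```bash
python3 - <<'E'
from h import *
c=env.read_camera("wrist");o,R=tool();T=o["tool_pos"]
print("pot centre x,y tool", R.T@(plane(c,(276.8,170+36/4-.4),.048)-T)-[.028,0,0], "ring", R.T@(plane(c,(277.1,170+95/4-.4),T[2]-.0715+.018)-T)-[.035,0,0])
E
```

```text
pot centre x,y tool [-0.00277981  0.00087505  0.15830533] ring [-0.0017716   0.00100351  0.05351863]
```

```bash
python3 -m creep '[{"tx":-0.0007,"ty":0,"tz":0.004,"rx":0,"ry":0,"rz":0},{"tx":0,"ty":0,"tz":0.004,"rx":0,"ry":0,"rz":0},{"tx":0,"ty":0,"tz":0.0015,"rx":0,"ry":0,"rz":0},{"tx":0,"ty":0,"tz":0.0015,"rx":0,"ry":0,"rz":0},{"tx":0,"ty":0,"tz":0,"rx":0,"ry":0,"rz":0}]'; python3 -m creep '[{"tx":0,"ty":0,"tz":0.0015,"rx":0,"ry":0,"rz":0},{"tx":0,"ty":0,"tz":0.0015,"rx":0,"ry":0,"rz":0},{"tx":0,"ty":0,"tz":0,"rx":0,"ry":0,"rz":0}]'
```

```text
time_s: 21.02
tool_pos: [0.5925, -0.0148, 0.1947]
tool_rot: [-180.0, 0.0, 61.0]
force: [0.2, -0.2, -3.0]
grip_width: 0.0152
time_s: 21.4
tool_pos: [0.5924, -0.0148, 0.1917]
tool_rot: [-180.0, 0.0, 61.0]
force: [0.6, 0.3, -2.3]
grip_width: 0.015
```

The plug is about 4.8 mm into the mouth with no contact force. Continuing gently.

```bash
python3 -m creep '[{"tx":0,"ty":0,"tz":0.0015,"rx":0,"ry":0,"rz":0},{"tx":0,"ty":0,"tz":0.0015,"rx":0,"ry":0,"rz":0},{"tx":0,"ty":0,"tz":0,"rx":0,"ry":0,"rz":0}]'; python3 -m creep '[{"tx":0,"ty":0,"tz":0.001,"rx":0,"ry":0,"rz":0},{"tx":0,"ty":0,"tz":0,"rx":0,"ry":0,"rz":0}]';python3 -m creep '[{"tx":0,"ty":0,"tz":0.0005,"rx":0,"ry":0,"rz":0},{"tx":0,"ty":0,"tz":0,"rx":0,"ry":0,"rz":0}]'
```

```text
time_s: 21.78
tool_pos: [0.5924, -0.0148, 0.1887]
tool_rot: [-180.0, 0.0, 61.0]
force: [0.0, -0.1, -2.4]
grip_width: 0.0152
time_s: 22.02
tool_pos: [0.5925, -0.0148, 0.1878]
tool_rot: [-180.0, 0.0, 61.0]
force: [-0.4, -0.0, -2.5]
grip_width: 0.0151
time_s: 22.28
tool_pos: [0.5925, -0.0148, 0.1873]
tool_rot: [-180.0, -0.0, 61.0]
force: [-0.1, -0.6, -2.4]
grip_width: 0.0153
```

```bash
python3 -m creep '[{"tx":0,"ty":0,"tz":0.0005,"rx":0,"ry":0,"rz":0},{"tx":0,"ty":0,"tz":0,"rx":0,"ry":0,"rz":0}]'; python3 -m creep '[{"tx":0,"ty":0,"tz":0.0005,"rx":0,"ry":0,"rz":0},{"tx":0,"ty":0,"tz":0,"rx":0,"ry":0,"rz":0}]';python3 -m creep '[{"tx":0,"ty":0,"tz":0.0003,"rx":0,"ry":0,"rz":0},{"tx":0,"ty":0,"tz":0,"rx":0,"ry":0,"rz":0}]'
```

```text
time_s: 22.52
tool_pos: [0.5925, -0.0148, 0.1869]
tool_rot: [180.0, -0.0, 61.0]
force: [0.4, -0.7, -2.3]
grip_width: 0.0148
time_s: 22.78
tool_pos: [0.5925, -0.0148, 0.1863]
tool_rot: [-180.0, 0.0, 61.0]
force: [-0.5, 0.5, -2.0]
grip_width: 0.0152
time_s: 23.02
tool_pos: [0.5925, -0.0148, 0.1861]
tool_rot: [180.0, -0.0, 61.0]
force: [-0.5, -1.1, -2.1]
grip_width: 0.0152
```

```bash
python3 -m creep '[{"tx":0,"ty":0,"tz":0.0004,"rx":0,"ry":0,"rz":0},{"tx":0,"ty":0,"tz":0,"rx":0,"ry":0,"rz":0}]'; python3 -m creep '[{"tx":0,"ty":0,"tz":0.0004,"rx":0,"ry":0,"rz":0},{"tx":0,"ty":0,"tz":0,"rx":0,"ry":0,"rz":0}]'
```

```text
time_s: 23.28
tool_pos: [0.5926, -0.0148, 0.186]
tool_rot: [180.0, -0.0, 61.0]
force: [-0.4, 0.7, -0.5]
grip_width: 0.0153
time_s: 23.52
tool_pos: [0.5928, -0.0148, 0.1859]
tool_rot: [180.0, -0.0, 61.0]
force: [-2.1, -0.1, 4.0]
grip_width: 0.015
```

The lids are home, with contact at the expected height. Releasing the knob and checking.

```bash
python3 -m creep '[{"tx":0,"ty":0,"tz":0,"rx":0,"ry":0,"rz":0},{"tx":0,"ty":0,"tz":0,"rx":0,"ry":0,"rz":0},{"tx":0,"ty":0,"tz":0,"rx":0,"ry":0,"rz":0},{"tx":0,"ty":0,"tz":0,"rx":0,"ry":0,"rz":0},{"tx":0,"ty":0,"tz":0,"rx":0,"ry":0,"rz":0}]' 0.065
python3 - <<'E'
from h import *
s=env.read_camera("side");q=env.read_camera("scene");c=env.read_camera("wrist")
o,R=tool();print(o["tool_pos"],o["tool_rot"],o["force"])
g=lambda p,x,y,w,h:cv2.resize(p[y:y+h,x:x+w,::-1],(390,390),interpolation=cv2.INTER_CUBIC)
cv2.imwrite("pics/s11.png",np.hstack([g(q["pixels"],240,165,80,80),g(s["pixels"],250,165,80,80)]))
cv2.imwrite("pics/w11c.png",cv2.resize(c["pixels"][170:320,180:375,::-1],None,fx=4,fy=4,interpolation=cv2.INTER_CUBIC))
E
```

```text
time_s: 24.15
tool_pos: [0.5926, -0.0148, 0.1852]
tool_rot: [180.0, -0.0, 61.0]
force: [0.0, -0.4, -0.3]
grip_width: 0.0573
[ 0.59257675 -0.01478364  0.18527884] [ 1.79995164e+02 -6.40956901e-03  6.10447259e+01] [-1.01979942  0.0653525  -0.47841992]
```

View pics/s11.png

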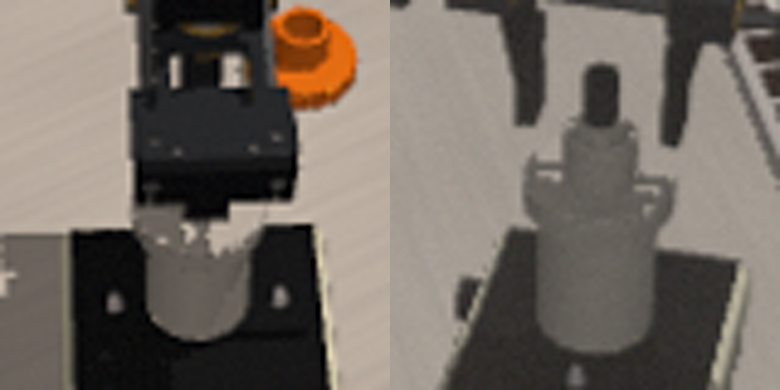

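View pics/w11c.png

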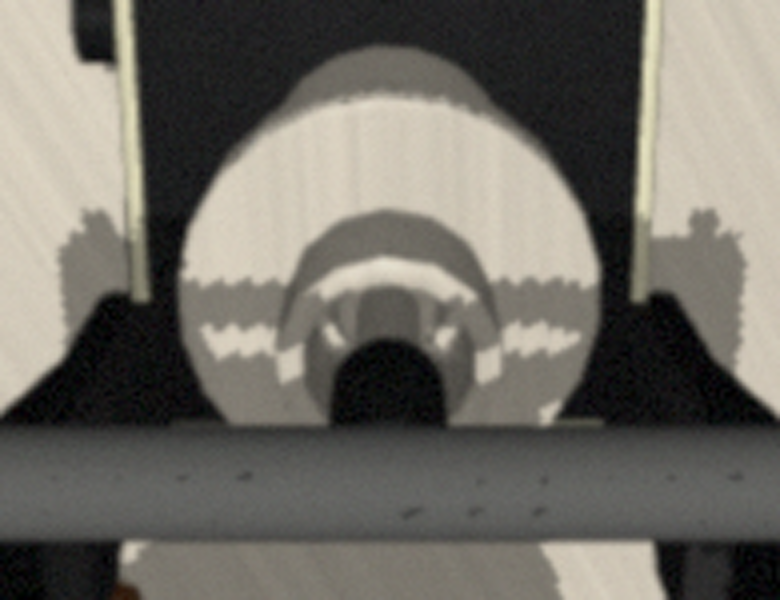

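Both lids sit level and nested on the pot, with the knob free. The collar is centred between the fingers, near x = 391 in the crop. Lowering onto the collar.

```bash
python3 -m creep '[{"tx":-0.0017,"ty":0.0004,"tz":0.005,"rx":0,"ry":0,"rz":0},{"tx":0,"ty":0,"tz":0.007,"rx":0,"ry":0,"rz":0},{"tx":0,"ty":0,"tz":0.007,"rx":0,"ry":0,"rz":0},{"tx":0,"ty":0,"tz":0.005,"rx":0,"ry":0,"rz":0},{"tx":0,"ty":0,"tz":0,"rx":0,"ry":0,"rz":0},{"tx":0,"ty":0,"tz":0,"rx":0,"ry":0,"rz":0}]' 0.06
python3 - <<'E'
from h import *
s=env.read_camera("side");c=env.read_camera("wrist")
g=lambda p,x,y,w,h:cv2.resize(p[y:y+h,x:x+w,::-1],(390,390),interpolation=cv2.INTER_CUBIC)
cv2.imwrite("pics/s12.png",np.hstack([g(s["pixels"],250,165,80,80),g(c["pixels"],215,180,125,125)]))
E
```

```text
time_s: 25.05
tool_pos: [0.5922, -0.0165, 0.1614]
tool_rot: [180.0, -0.0, 61.0]
force: [0.1, -0.2, 0.0]
grip_width: 0.0598
```

View pics/s12.png

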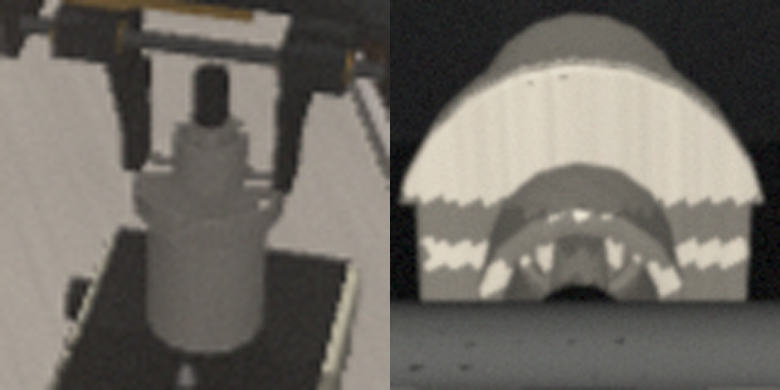

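The fingers straddle the collar just above the ring, and the collar is centred in the wrist view. Gripping now.

```bash
python3 -m creep '[{"tx":0,"ty":0,"tz":0,"rx":0,"ry":0,"rz":0},{"tx":0,"ty":0,"tz":0,"rx":0,"ry":0,"rz":0},{"tx":0,"ty":0,"tz":0,"rx":0,"ry":0,"rz":0},{"tx":0,"ty":0,"tz":0,"rx":0,"ry":0,"rz":0},{"tx":0,"ty":0,"tz":0,"rx":0,"ry":0,"rz":0},{"tx":0,"ty":0,"tz":0,"rx":0,"ry":0,"rz":0}]' 0.02 25
```

```text
time_s: 25.9
tool_pos: [0.5921, -0.0164, 0.1613]
tool_rot: [180.0, -0.0, 61.0]
force: [0.2, 0.3, 0.2]
grip_width: 0.0326
```

```bash
python3 -m creep '[{"tx":0,"ty":0,"tz":-0.002,"rx":0,"ry":0,"rz":0},{"tx":0,"ty":0,"tz":-0.002,"rx":0,"ry":0,"rz":0},{"tx":0,"ty":0,"tz":-0.002,"rx":0,"ry":0,"rz":0},{"tx":0,"ty":0,"tz":0,"rx":0,"ry":0,"rz":0}]'
python3 - <<'E'
from h import *
s=env.read_camera("side");c=env.read_camera("wrist")
g=lambda p,x,y,w,h:cv2.resize(p[y:y+h,x:x+w,::-1],(390,390),interpolation=cv2.INTER_CUBIC)
cv2.imwrite("pics/s13.png",np.hstack([g(s["pixels"],250,165,80,80),g(c["pixels"],215,180,125,125)]))
E
```

```text
time_s: 26.4
tool_pos: [0.5922, -0.0164, 0.1675]
tool_rot: [180.0, -0.0, 61.0]
force: [-0.2, -0.3, -1.6]
grip_width: 0.0324
```

View pics/s13.png

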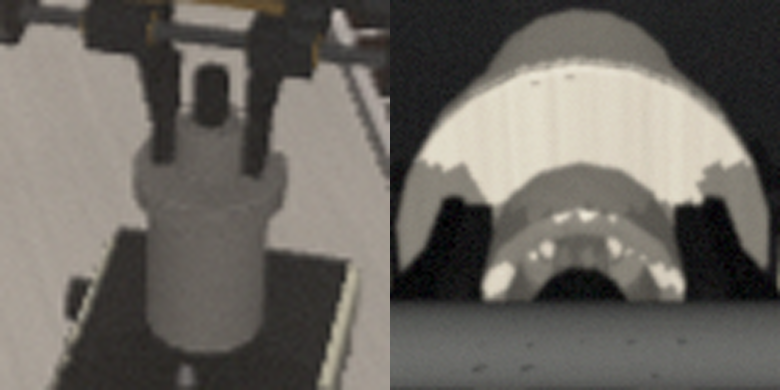

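The load is 1.6 N, so only the outer lid is held, and the knob now sits lower in the collar. Lifting straight up.

```bash
python3 -m creep '[{"tx":0,"ty":0,"tz":-0.004,"rx":0,"ry":0,"rz":0},{"tx":0,"ty":0,"tz":-0.006,"rx":0,"ry":0,"rz":0},{"tx":0,"ty":0,"tz":-0.006,"rx":0,"ry":0,"rz":0},{"tx":0,"ty":0,"tz":-0.006,"rx":0,"ry":0,"rz":0},{"tx":0,"ty":0,"tz":-0.006,"rx":0,"ry":0,"rz":0},{"tx":0,"ty":0,"tz":-0.006,"rx":0,"ry":0,"rz":0},{"tx":0,"ty":0,"tz":-0.006,"rx":0,"ry":0,"rz":0},{"tx":0,"ty":0,"tz":-0.008,"rx":0,"ry":0,"rz":0},{"tx":0,"ty":0,"tz":-0.008,"rx":0,"ry":0,"rz":0},{"tx":0,"ty":0,"tz":-0.01,"rx":0,"ry":0,"rz":0},{"tx":0,"ty":0,"tz":-0.01,"rx":0,"ry":0,"rz":0},{"tx":0,"ty":0,"tz":-0.01,"rx":0,"ry":0,"rz":0},{"tx":0,"ty":0,"tz":-0.01,"rx":0,"ry":0,"rz":0},{"tx":0,"ty":0,"tz":-0.01,"rx":0,"ry":0,"rz":0},{"tx":0,"ty":0,"tz":-0.005,"rx":0,"ry":0,"rz":0},{"tx":0,"ty":0,"tz":-0.003,"rx":0,"ry":0,"rz":0},{"tx":0,"ty":0,"tz":0,"rx":0,"ry":0,"rz":0},{"tx":0,"ty":0,"tz":0,"rx":0,"ry":0,"rz":0},{"tx":0,"ty":0,"tz":0,"rx":0,"ry":0,"rz":0}]'
python3 - <<'E'
from h import *
s=env.read_camera("side");q=env.read_camera("scene")
print(env.get_obs()["force"])
for n,i,b in (("scene",q,(343,168)),("side",s,0)): cv2.imwrite(f"pics/{n}14.png",i["pixels"][:,:,::-1])
g=lambda p,x,y,w,h:cv2.resize(p[y:y+h,x:x+w,::-1],None,fx=4,fy=4,interpolation=cv2.INTER_CUBIC)
cv2.imwrite("pics/s14.png",np.hstack([g(q["pixels"],235,110,90,145),g(s["pixels"],250,110,90,145)]))
E
```

```text
time_s: 28.88
tool_pos: [0.5919, -0.0165, 0.281]
tool_rot: [-180.0, 0.0, 61.0]
force: [-0.4, 0.1, 0.0]
grip_width: 0.033
[ 0.31411954 -0.09965065 -1.54682549]
```

View pics/s14.png

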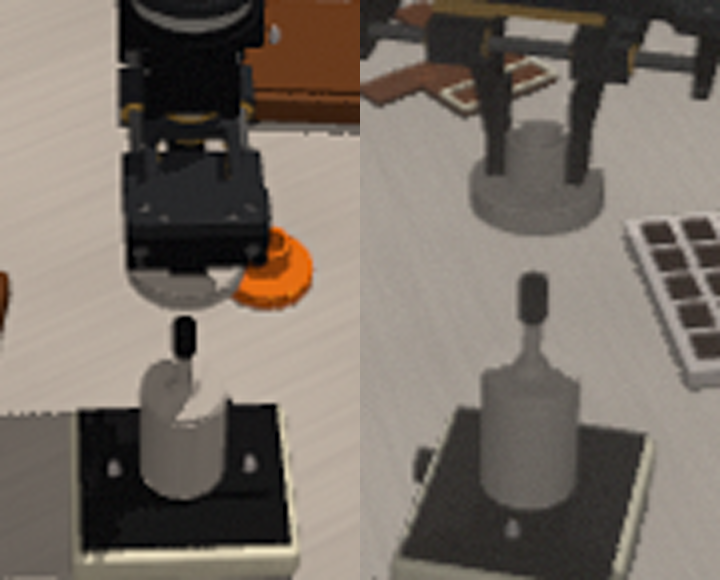

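View pics/scene14.png

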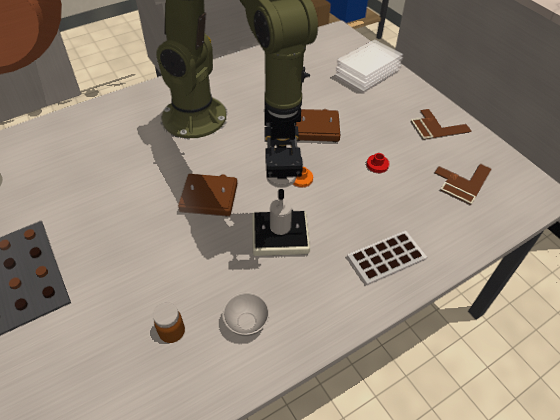

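The outer lid is held level about 120 mm up, the inner lid is home and upright on the seated pot, and the bystanders haven't moved. Handing in.

```bash
python3 -c "
from cell import env
print(env.sign_off())"
```

```text
the job is handed in; nothing more can be done
None
```

I finished all three steps and handed the job in at about 29 s of the 61 s allowed. The sign-off gives no verdict.

- **Pot:** it is seated over both pegs. It touched down with its underside about 40 mm above the bench, and the pegs show through both ears.
- **Lids:** I carried the nested pair by the knob and lowered it until it rested home, at no more than about 6.5 N on the pot. I then released the knob.
- **Outer lid:** I gripped it alone by the collar and raised it about 120 mm. It is held at roughly 25 N and carries a 1.5–1.6 N load, which fits the outer lid only.

**Last checks:** the final side and scene pictures show the outer lid level in the jaws and clear of everything. The inner lid is upright and home on the pot, and the mould, bowl, jar and look-alikes look unmoved.

**Disagreements:**
- The very first move was refused because each row needs all six numbers, so nothing moved.
- Scene and side camera positions differed by 2–4 mm, and up to about 8 mm for the knob. I relied on the wrist view and contact heights instead.
- The gripper opening read 1–2 mm below the stated diameters.
- One force reading right after the lift showed 0 N; a reading moments later showed -1.5 N, so I took the first as a motion transient.

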